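# Line up the blue paint pots from light to dark

### The job

Line up the four blue paint pots on the wooden board in order of shade, one standing upright in the middle of each round grey pad, running from the lightest next to the white tile to the darkest next to the black tile. Leave the orange pot standing where it is.

Things in the scene. Friction and masses are not known exactly. Their poses are not given: they have to be found in the camera images.
- pot_pale: Round paint pot, the lightest of the four blues (very pale, whitish blue lid and body, pale paper band); 42 mm across, 68 mm tall, straight-sided screw-top pot, about 0.12 kg, loose and upright; origin at the centre of its underside, z up along its axis
- pot_sky: Round paint pot, second lightest: sky blue; 42 mm across, 68 mm tall, straight-sided screw-top pot, about 0.12 kg, loose and upright; origin at the centre of its underside, z up along its axis
- pot_mid: Round paint pot, second darkest: strong mid blue; 42 mm across, 68 mm tall, straight-sided screw-top pot, about 0.12 kg, loose and upright; origin at the centre of its underside, z up along its axis
- pot_navy: Round paint pot, the darkest: nearly black navy blue; 42 mm across, 68 mm tall, straight-sided screw-top pot, about 0.12 kg, loose and upright; origin at the centre of its underside, z up along its axis
- pot_orange: Round orange paint pot, not part of the row, standing among the blue ones; 42 mm across, 68 mm tall, straight-sided screw-top pot, about 0.12 kg, loose and upright; origin at the centre of its underside, z up along its axis
- pad1: Round flat grey pad, 60 mm across, 2 mm thick, fixed on the brown board; an end pad, beside one of the tiles. pad1, pad2, pad3, pad4 (identical) form a straight row in this sequence, 75 mm apart. Origin at the centre of its underside, 12 mm above the table; its top is 14 mm above the table; its y axis runs along the row from pad1 to pad4
- pad2: Round flat grey pad, 60 mm across, 2 mm thick, fixed on the brown board; an inner pad. pad1, pad2, pad3, pad4 (identical) form a straight row in this sequence, 75 mm apart. Origin at the centre of its underside, 12 mm above the table; its top is 14 mm above the table; its y axis runs along the row from pad1 to pad4
- pad3: Round flat grey pad, 60 mm across, 2 mm thick, fixed on the brown board; an inner pad. pad1, pad2, pad3, pad4 (identical) form a straight row in this sequence, 75 mm apart. Origin at the centre of its underside, 12 mm above the table; its top is 14 mm above the table; its y axis runs along the row from pad1 to pad4
- pad4: Round flat grey pad, 60 mm across, 2 mm thick, fixed on the brown board; an end pad, beside one of the tiles. pad1, pad2, pad3, pad4 (identical) form a straight row in this sequence, 75 mm apart. Origin at the centre of its underside, 12 mm above the table; its top is 14 mm above the table; its y axis runs along the row from pad1 to pad4
- white_tile: White square tile, 44 x 44 x 6 mm, fixed on the board (90 x 420 x 12 mm, with a lip 20 mm above the table along its far side) 65 mm beyond pad1 or pad4: it marks the light end. A like black tile marks the dark end. Origin at the centre of its underside, 12 mm above the table
There are look-alikes about, which are no part of the job. What is meant by the pot_mid is not yellow, and is the larger of those in its own colour.

How it is judged:
At the end, for the whole second after the job is handed in: Blue pots released, at rest, upright (0.12 rad), each within 13 mm of its own pad's centre, underside 8 to 20 mm above the table: lightest beside the white tile, then sky, mid, darkest beside the black tile. Orange pot upright, within 30 mm of its start (((horizontal distance between white_tile and pad1 below 0.12 m and horizontal distance between pot_pale and pad1 below 0.013 m and horizontal distance between pot_sky and pad2 below 0.013 m and horizontal distance between pot_mid and pad3 below 0.013 m and horizontal distance between pot_navy and pad4 below 0.013 m) or (horizontal distance between white_tile and pad4 below 0.12 m and horizontal distance between pot_pale and pad4 below 0.013 m and horizontal distance between pot_sky and pad3 below 0.013 m and horizontal distance between pot_mid and pad2 below 0.013 m and horizontal distance between pot_navy and pad1 below 0.013 m)) and angle between each of pot_pale, pot_sky, pot_mid, pot_navy, pot_orange's own z axis and vertical below 0.12 rad and height (world z) of pot_pale between 0.008 and 0.02 m and linear speed of each of pot_pale, pot_sky, pot_mid, pot_navy below 0.02 m/s and angular speed of each of pot_pale, pot_sky, pot_mid, pot_navy below 0.2 rad/s and height (world z) of pot_sky between 0.008 and 0.02 m and height (world z) of pot_mid between 0.008 and 0.02 m and height (world z) of pot_navy between 0.008 and 0.02 m and distance of pot_orange from where it was at the start of the episode below 0.03 m); the robot touches nothing.
It fails at once if the orange pot is shifted by more than 30 mm or knocked over (distance of pot_orange from where it was at the start of the episode above 0.03 m or angle between pot_orange's own z axis and vertical above 0.5 rad).
It also fails if it takes over 99 s, if anything falls off the work surface, if the arm or the gripper's body presses on something with over 40 N, if the wrist force passes 120 N, or if a joint passes its speed limit or range.

### The arm

A 6-joint arm with a two-finger parallel gripper is mounted at the origin on the work surface. World frame = base frame: x ahead of the robot, y to its left, z up, the work surface at z = 0. Lengths are in m, angles in rad, forces in N, time in s.
With the tool pointing down it reaches from about 0.425 to 0.95 m from the base axis. Payload 3.5 kg.
Tool frame: the origin (TCP) lies at the very end of the fingers, on their centre line; the grasp point (between the pads) lies 19 mm behind it (ctrl.grip_point_offset is the distance from the TCP to the grasp point, in m); z points along the fingers, y is the line along which they close (so a half turn about z gives the same grasp; the last joint's range is limited). The gripper opens to 85 mm and grips with 20 to 120 N. Pads are 22 mm wide; open, the fingers measure 114 mm over their backs; the gripper's body (76 mm by 85 mm) begins 54 mm behind the grasp point. The pads swing forward as they close: fully open they stand 13 mm farther back than shut.
Start: joints at [1.092, 0.286, 1.577, -0, 1.279, -0.15], TCP at [0.218, 0.639, 0.231] pointing down, gripper open.
Joint ranges: [-2.77, 2.77], [-0.9, 2.22], [0.21, 2.48], [-1.53, 4.67], [0.24, 2.81], [-2.84, 2.84]. Speed limits (rad/s): [2.79, 2.79, 3.14, 3.14, 3.14, 3.14].

### API

Orientations are given as a unit quaternion [x, y, z, w].
In Python, from plant import telemetry, vision, ctrl gives the robot as it stands.
- The arm moves only by the tool arm_command, never from a script. Its argument "series" is one flat list of numbers, 7 for each row, row after row: the shift along the tool's x, y, z in cm, then the turn, a rotation vector about the tool's x, y, z in degrees, then the closure, from 0 (fully open) to 1 (shut). A call has 1 to 10 rows; each row is the pose to reach, as a shift and turn from the pose commanded when the call began, along the tool's axes at that moment; what a row does not reach only later rows make up. A row lasts 1/12 s, in which the tool goes at most 41.7 mm and 7.16 degrees, less where a joint would pass 70% of its speed; a pose out of reach is approached as far as the arm can. A call with a gripper value outside its range is refused whole. The fingers move at their own pace and stop on an object; "force" is the grip in N (left out, the last holds). Time passes only in rows, so rows that repeat a pose let the fingers close. It gives the time, the measured TCP pose, the force, the opening and the grip force at its end, in the units of the state.
- telemetry.get_state(): the state, without advancing time (a new reading comes with each control period).
- vision.read_camera(name): name is "scene" or "side" or "wrist"; returns a dict with "color" (400x640x3 uint8, blue, green, red), "K" (3x3 intrinsics, pixels), "rvec" (rotation vector, rad) and "tvec" (3), from world to camera coordinates, as OpenCV has them; the wrist camera has in their place "T_tool_cam" (4x4, takes a point from camera to tool coordinates, whose origin is the TCP and whose axes are the flange's). Camera axes: x right, y down, z forward; pixel columns grow to the right and rows downward; lengths in m; the calibration is good to about 2 mm. The wrist camera is an equidistant fisheye: a pixel r from the principal point sees the ray r / f radians off the axis. A picture is of the moment at which its call begins: read the wrist's pose just before it. There is no depth.
- ctrl.sign_off(): hands the job in; it is judged then, once.
The state is a dict: "time": time; "qpos": joint angles; "dq": joint speeds; "joint_efforts": joint torques, N m; "eef_pos": TCP position; "tcp_rot": TCP orientation; "contact_force": force on the tool from outside, world axes, zero at the start; "wrist_torque": the same for the moment, N m; "opening": opening from 0.0 (shut) to 1.0 (fully open); "finger_force": force on a finger pad.
Only numpy, scipy, OpenCV 4.12 (cv2) and the standard library are available. Lean on these libraries where they do the work, as an engineer would, in place of code of your own. Each camera call takes 0.05 s, during which the arm holds its last target. There are 200 camera calls.

## Working session

There is one attempt and no reset: what is moved stays moved. The work goes in short steps, Python scripts to look and compute and a tool call to move; the robot and the scene stay as the last step left them, time stands still between calls to the robot, and variables do not carry over. Pictures are saved under pics/ and viewed, at most 14 in all, crops included, and the job is handed in when it is done.

Besides the shell and the picture viewer there is one more tool, called after "Request:" as a command line: name --argument value ..., lists and objects as JSON in quotes. arm_command: Moves the arm, as the interface text tells. Its arguments: {"type":"object","properties":{"series":{"type":"array","items":{"type":"number"}},"force":{"type":"number"}},"required":["series"]}

```bash
mkdir -p pics
python3 - <<'E'
from plant import telemetry, vision, ctrl
import cv2
print(telemetry.get_state(), ctrl.grip_point_offset)
for n in ["scene","side","wrist"]:
    r=vision.read_camera(n); cv2.imwrite(f"pics/{n}0.png",r["color"]); print(n,{k:v for k,v in r.items() if k!="color"})
E
```

```text
{'time': 0.0, 'qpos': array([ 1.09199120e+00,  2.87213745e-01,  1.57817081e+00, -5.84854842e-06,
        1.27857922e+00, -1.49993298e-01]), 'dq': array([-0.00176591,  0.00044384, -0.00180063,  0.00206679,  0.00016124,
        0.0009034 ]), 'joint_efforts': array([ 5.60123244e-04, -4.05986273e+01, -2.92628467e+01, -1.11746915e-04,
        5.92244192e-03, -5.39413762e-06]), 'eef_pos': array([0.2176364 , 0.63826527, 0.22991846]), 'tcp_rot': array([ 1.63665335e-01,  9.86515206e-01, -1.12831313e-03, -3.63966905e-04]), 'contact_force': array([ 0.33252238,  0.12350982, -0.03653967]), 'wrist_torque': array([-0.0029227 ,  0.03202297, -0.00341649]), 'finger_force': 0.0, 'opening': 1.0001486573423908} 0.0187
scene {'K': array([[383.58435504,   0.        , 318.07969077],
       [  0.        , 383.58435504, 199.08179461],
       [  0.        ,   0.        ,   1.        ]]), 'rvec': array([ 1.77563425,  1.98578557, -0.65614167]), 'tvec': array([ 0.06344484, -0.38792793,  1.17184803])}
side {'K': array([[438.02779362,   0.        , 321.8483402 ],
       [  0.        , 438.02779362, 198.99982042],
       [  0.        ,   0.        ,   1.        ]]), 'rvec': array([ 0.34718037, -2.85362021,  1.08429918]), 'tvec': array([0.47458482, 0.13895645, 0.93907812])}
wrist {'K': array([[309.70691629,   0.        , 324.08616825],
       [  0.        , 309.70691629, 201.4697886 ],
       [  0.        ,   0.        ,   1.        ]]), 'T_tool_cam': array([[-3.11866377e-05, -9.54873305e-01, -2.97013417e-01,
         7.55592230e-02],
       [ 9.99999590e-01,  2.38883676e-04, -8.72991774e-04,
        -1.33350168e-03],
       [ 9.04548198e-04, -2.97013323e-01,  9.54872907e-01,
        -1.43471267e-01],
       [ 0.00000000e+00,  0.00000000e+00,  0.00000000e+00,
         1.00000000e+00]])}
```

View pics/scene0.png

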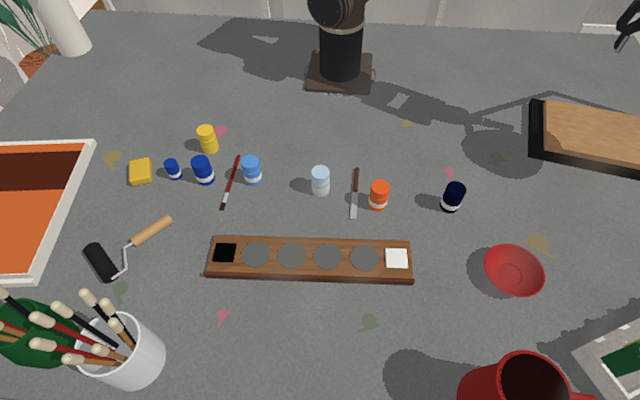

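View pics/side0.png

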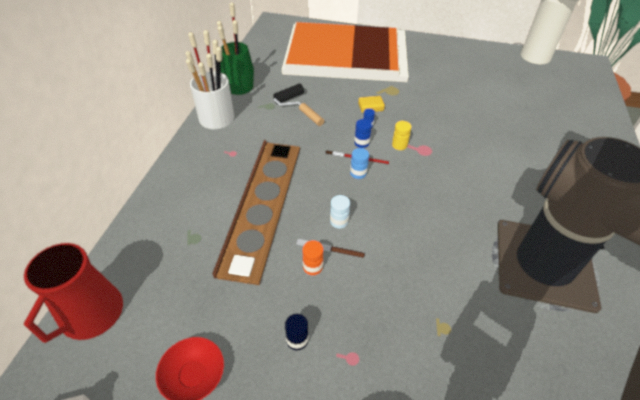

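View pics/wrist0.png

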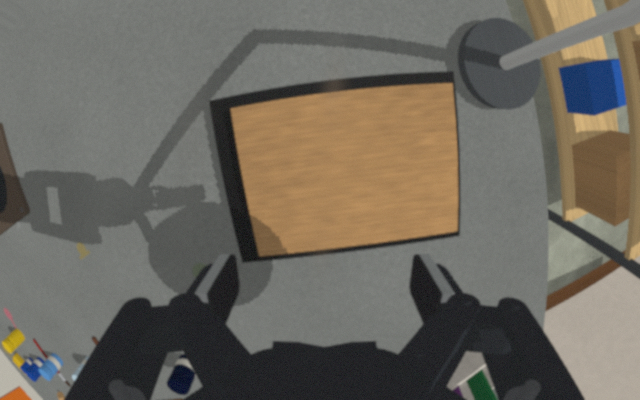

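The scene view shows (pixels) mid at (203,169) with a small look-alike at (172,168), sky (251,170), pale (320,180), orange (379,194) and navy (453,197). The pads run from (257,254) to (365,257), with the black tile at (224,253) and the white one at (397,258). The side view agrees. The wrist view shows only the wooden box, so I'll fit silhouettes in the two fixed views.

```bash
cat > h.py <<'E'
import cv2, numpy as np
from plant import telemetry, vision, ctrl
from scipy.spatial.transform import Rotation as R
def load(n):
    r=vision.read_camera(n); return r
def proj(r,P): return cv2.projectPoints(np.float64(P).reshape(-1,3),r["rvec"],r["tvec"],r["K"],None)[0][:,0]
def back(r,uv,z):
    M=cv2.Rodrigues(r["rvec"])[0]; d=M.T@np.linalg.inv(r["K"])@np.array([*uv,1.]); c=-M.T@r["tvec"]
    return c+d*(z-c[2])/d[2]
t=np.linspace(0,2*np.pi,24,endpoint=False)
def circ(x,y,z,rad): return np.c_[x+rad*np.cos(t),y+rad*np.sin(t),0*t+z]
def cyl(x,y,z0=0,h=.068,rad=.021): return np.r_[circ(x,y,z0,rad),circ(x,y,z0+h,rad)]
E
python3 - <<'E'
from h import *
import itertools
pots=dict(mid=((203,169),(363,132)),sky=((251,170),(359,162)),pale=((320,180),(340,211)),orange=((379,194),(313,258)),navy=((453,197),(297,331)))
rs=[load("scene"),load("side")]
c=[r["color"].copy() for r in rs]
for k,(a,b) in pots.items():
    p=[]
    for r,uv,im in zip(rs,(a,b),c):
        # grabcut around the predicted silhouette
        q=back(r,uv,.034); p.append(q[:2])
    # linear refine by silhouettes: grabcut mask + IoU
    ms=[]
    for r,uv in zip(rs,(a,b)):
        h=cv2.convexHull(proj(r,cyl(*back(r,uv,.034)[:2])).astype(np.float32))
        m=np.full((400,640),cv2.GC_BGD,np.uint8)
        x,y,w,hh=cv2.boundingRect(h); m[y-7:y+hh+7,x-7:x+w+7]=cv2.GC_PR_BGD
        cv2.fillConvexPoly(m,h.astype(int),cv2.GC_PR_FGD)
        m2=m[y-20:y+hh+20,x-20:x+w+20].copy(); cv2.grabCut(np.ascontiguousarray(r["color"][y-20:y+hh+20,x-20:x+w+20]),m2,None,np.zeros((1,65)),np.zeros((1,65)),4,cv2.GC_INIT_WITH_MASK)
        mm=np.zeros((400,640),np.uint8); mm[y-20:y+hh+20,x-20:x+w+20]=(m2&1); ms.append(mm)
    def iou(r,m,x,y):
        z=np.zeros((400,640),np.uint8); h=cv2.convexHull(proj(r,cyl(x,y)).astype(np.float32))
        cv2.fillConvexPoly(z,np.round(h*16).astype(int),1,shift=4); return (z&m).sum()/(z|m).sum()
    x0,y0=np.mean(p,0); out=[]
    for s in ([0],[1],[0,1]):
        g=[(sum(iou(rs[i],ms[i],x0+dx,y0+dy) for i in s)/len(s),x0+dx,y0+dy) for dx in np.arange(-.02,.021,.002) for dy in np.arange(-.02,.021,.002)]
        out.append(max(g))
    print(k,np.round(out,3).tolist())
    for r,im in zip(rs,c): cv2.polylines(im,[cv2.convexHull(proj(r,cyl(*out[2][1:])).astype(np.float32)).astype(int)],1,(0,255,0))
pads={'blk':((224,253),(282,151)),'p1':((257,254),(275,168)),'p2':((292,255),(268,191)),'p3':((328,256),(260,214)),'p4':((365,257),(250,241)),'wht':((397,258),(241,266))}
for k,(a,b) in pads.items():
    z=.018 if k in('blk','wht') else .014
    print(k,back(rs[0],a,z).round(3),back(rs[1],b,z).round(3))
A=cv2.resize(c[0][110:290,130:480],(800,411),interpolation=3);cv2.imwrite("pics/a.png",A)
cv2.imwrite("pics/b.png",cv2.resize(c[1][85:365,190:430],(514,600),interpolation=3))
E
```

```text
mid [[0.789, 0.447, -0.287], [0.743, 0.447, -0.303], [0.714, 0.445, -0.289]]
sky [[0.873, 0.437, -0.172], [0.809, 0.437, -0.184], [0.832, 0.437, -0.172]]
pale [[0.927, 0.452, -0.005], [0.922, 0.45, -0.007], [0.913, 0.45, -0.005]]
orange [[0.893, 0.481, 0.129], [0.933, 0.479, 0.127], [0.896, 0.479, 0.129]]
navy [[0.891, 0.469, 0.29], [0.796, 0.469, 0.284], [0.831, 0.467, 0.29]]
blk [ 0.651 -0.184  0.018] [ 0.639 -0.184  0.018]
p1 [ 0.644 -0.116  0.014] [ 0.639 -0.123  0.014]
p2 [ 0.638 -0.043  0.014] [ 0.632 -0.044  0.014]
p3 [0.633 0.031 0.014] [0.627 0.029 0.014]
p4 [0.627 0.107 0.014] [0.623 0.106 0.014]
wht [0.624 0.172 0.018] [0.618 0.173 0.018]
```

View pics/a.png

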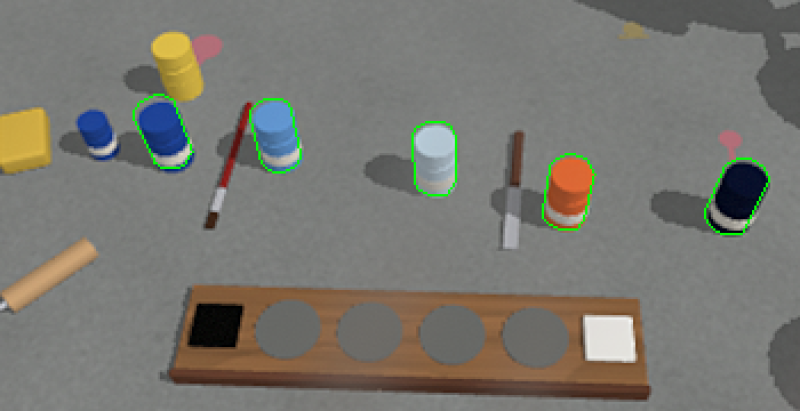

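View pics/b.png

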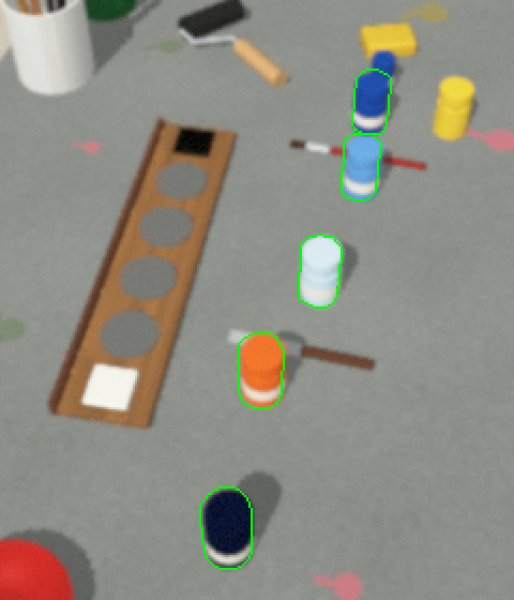

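The fits land where the pots are; mid needs about +1 cm in x. The pads agree between the cameras to within 3 mm or so. I'll go above navy and turn so that tool y points along world x.

Request:
arm_command --series '[-34.9,-25.1,4,0,0,71.2,0,-34.9,-25.1,4,0,0,71.2,0,-34.9,-25.1,4,0,0,71.2,0,-34.9,-25.1,4,0,0,71.2,0,-34.9,-25.1,4,0,0,71.2,0,-34.9,-25.1,4,0,0,71.2,0,-34.9,-25.1,4,0,0,71.2,0,-34.9,-25.1,4,0,0,71.2,0,-34.9,-25.1,4,0,0,71.2,0,-34.9,-25.1,4,0,0,71.2,0]' --force 30

```text
time: 1.08
eef_pos: [0.4592, 0.299, 0.1927]
tcp_rot: [0.709, 0.705, 0.0, 0.0]
contact_force: [1.1, -0.9, 0.1]
opening: 1.002
finger_force: 0.0
```

```bash
cat >> h.py <<'E'
def delta(x,y,z,yaw=0.):
    "shift (cm) and turn (deg) from now to tool-down pose with tool y at world yaw (deg)"
    s=telemetry.get_state(); T=R.from_quat(s["tcp_rot"]); p=s["eef_pos"]
    a=np.radians(yaw); G=R.from_matrix(np.c_[[-np.sin(a),np.cos(a),0],[np.cos(a),np.sin(a),0],[0,0,-1]])
    print(round(s["time"],2),p.round(4),"d cm",(T.inv().apply(np.array([x,y,z])-p)*100).round(2),"turn",np.degrees((T.inv()*G).as_rotvec()).round(2),"q",s["qpos"].round(2),"open",round(s["opening"],3),round(s["finger_force"],1))
def wproj(r,s,P):
    T=R.from_quat(s["tcp_rot"]); q=T.inv().apply(np.float64(P)-s["eef_pos"])
    M=r["T_tool_cam"]; c=(q-M[:3,3])@M[:3,:3]
    th=np.arctan2(np.hypot(c[:,0],c[:,1]),c[:,2]); k=th/np.hypot(c[:,0],c[:,1])*r["K"][0,0]
    return np.c_[c[:,0]*k+r["K"][0,2],c[:,1]*k+r["K"][1,2]]
def wlook(name,cyls=(),pads=()):
    s=telemetry.get_state(); r=vision.read_camera("wrist"); im=r["color"].copy()
    for c in cyls:
        for zz in (c[2],c[2]+.068): cv2.polylines(im,[wproj(r,s,circ(c[0],c[1],zz,.021)).astype(int)],1,(0,255,0))
    for c in pads: cv2.polylines(im,[wproj(r,s,circ(c[0],c[1],.014,.03)).astype(int)],1,(0,0,255))
    cv2.imwrite(f"pics/{name}.png",im)
POTS=dict(mid=(.455,-.287),sky=(.437,-.174),pale=(.451,-.005),navy=(.468,.288),orange=(.480,.128))
PADS=[(.6415,-.118),(.636,-.0434),(.6306,.0314),(.625,.1062)]
E
python3 -c "
from h import *
delta(.468,.288,.17)
wlook('w1',[(*v,0) for v in POTS.values()],PADS)"
```

```text
1.08 [0.4592 0.299  0.1927] d cm [-1.1   0.88  2.27] turn [ 0.02 -0.01 -0.38] q [0.39 0.04 1.93 0.   1.17 0.4 ] open 1.002 0.0
```

View pics/w1.png

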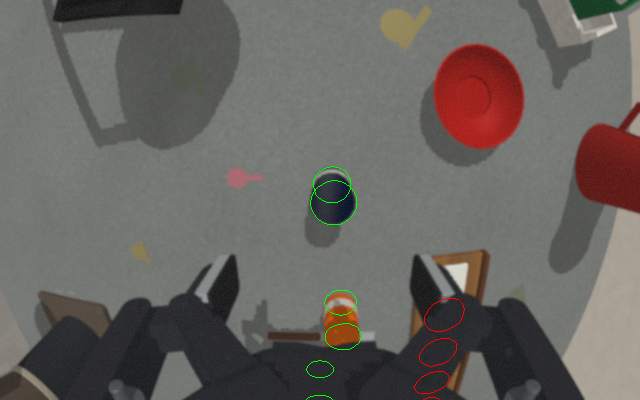

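The overlay falls on navy in the wrist view at (332,195), within a few mm, and on orange at (341,320). Now I'll correct and go down.

Request:
arm_command --series '[-1.1,0.9,6,0,0,0,0,-1.1,0.9,6,0,0,0,0,-1.1,0.9,6,0,0,0,0]'

```text
time: 1.38
eef_pos: [0.4647, 0.2875, 0.1274]
tcp_rot: [0.708, 0.706, -0.005, -0.002]
contact_force: [-1.3, 0.2, -0.2]
opening: 0.996
finger_force: 0.0
```

```bash
python3 -c "
from h import *
delta(.468,.288,.025)"
```

```text
1.38 [0.4647 0.2875 0.1274] d cm [ 0.09  0.43 10.24] turn [-0.54  0.22 -0.14] q [ 0.37  0.12  1.97 -0.    1.06  0.37] open 0.996 0.0
```

Request:
arm_command --series '[0,0.2,5,0,0,0,0,0,0.2,8.5,0,0,0,0,0,0.2,10.2,0,0,0,0,0,0.2,10.2,0,0,0,0,0,0.2,10.2,0,0,0,1,0,0.2,10.2,0,0,0,1,0,0.2,10.2,0,0,0,1,0,0.2,10.2,0,0,0,1,0,0.2,10.2,0,0,0,1,0,0.2,10.2,0,0,0,1]' --force 30

```text
time: 2.22
eef_pos: [0.4711, 0.2908, 0.0336]
tcp_rot: [0.707, 0.707, 0.002, 0.001]
contact_force: [-1.9, -0.9, 6.4]
opening: 0.487
finger_force: 30.5
```

```bash
python3 -c "
from h import *
delta(.6415,-.118,.14)"
```

```text
2.22 [0.4711 0.2908 0.0336] d cm [-40.85  17.11 -10.66] turn [ 0.21 -0.11 -0.04] q [0.37 0.27 2.   0.   0.87 0.37] open 0.487 30.5
```

Request:
arm_command --series '[0,0,-4,0,0,0,1,0,0,-8,0,0,0,1,-2,1,-11,0,0,0,1,-5.5,2.5,-11,0,0,0,1,-9,4,-11,0,0,0,1,-12.6,5.5,-11,0,0,0,1,-16.2,7,-11,0,0,0,1,-19.8,8.5,-11,0,0,0,1,-23.4,10,-11,0,0,0,1,-27,11.5,-11,0,0,0,1]'

```text
time: 3.05
eef_pos: [0.5848, 0.0178, 0.1415]
tcp_rot: [0.707, 0.707, 0.0, 0.001]
contact_force: [0.3, 0.9, -1.9]
opening: 0.485
finger_force: 31.4
```

Request:
arm_command --series '[-3.6,1.5,0,0,0,0,1,-7.2,3,0,0,0,0,1,-10.6,4.5,0,0,0,0,1,-12.8,5.4,0,0,0,0,1,-13.8,5.6,0,0,0,0,1,-13.8,5.6,0,0,0,0,1,-13.8,5.6,0,0,0,0,1,-13.8,5.6,0,0,0,0,1]'

```text
time: 3.72
eef_pos: [0.6395, -0.1167, 0.1405]
tcp_rot: [0.707, 0.707, -0.0, -0.001]
contact_force: [1.1, -0.7, -1.7]
opening: 0.484
finger_force: 31.4
```

```bash
python3 -c "
from h import *
delta(.6415,-.118,.049)
s=telemetry.get_state();p=s['eef_pos'];print(s['contact_force'])
wlook('w2',[(p[0],p[1],p[2]-.0336)],PADS)"
```

```text
3.72 [ 0.6395 -0.1167  0.1405] d cm [-0.14  0.21  9.15] turn [-0.05 -0.05  0.02] q [-0.34  0.32  1.71  0.    1.11 -0.34] open 0.484 31.4
[ 1.10408757 -0.65602883 -1.66699956]
```

View pics/w2.png

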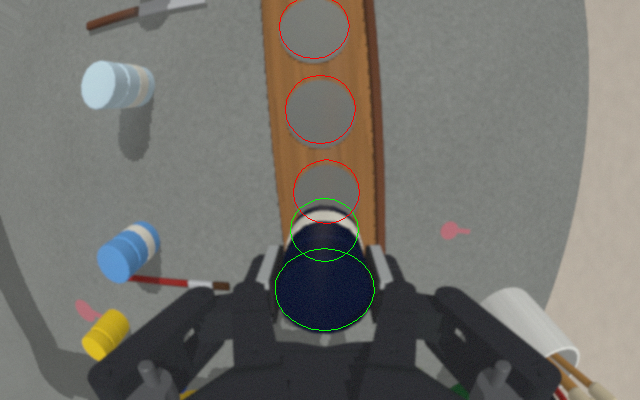

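The wrist view shows navy held upright. The pads and the pot both lie about 3 mm toward −y of the overlay, so the TCP target stands. Lowering next.

Request:
arm_command --series '[-0.1,0.2,3.5,0,0,0,1,-0.1,0.2,6.5,0,0,0,1,-0.1,0.2,8.2,0,0,0,1,-0.1,0.2,8.8,0,0,0,1,-0.1,0.2,9.2,0,0,0,1,-0.1,0.2,9.2,0,0,0,1,-0.1,0.2,9.2,0,0,0,1]'

```text
time: 4.35
eef_pos: [0.6436, -0.1192, 0.0505]
tcp_rot: [0.707, 0.707, 0.001, 0.002]
contact_force: [0.3, 0.5, -0.6]
opening: 0.48
finger_force: 31.6
```

```bash
python3 -c "
from h import *
delta(.455,-.287,.17); print(telemetry.get_state()['contact_force'])"
```

```text
4.35 [ 0.6436 -0.1192  0.0505] d cm [-16.79 -18.81 -11.99] turn [0.2  0.07 0.  ] q [-0.34  0.43  1.74  0.    0.96 -0.34] open 0.48 31.6
[ 0.2688272   0.51553649 -0.58573104]
```

Request:
arm_command --series '[0,-0.1,0.2,0,0,0,1,0,-0.1,0.2,0,0,0,1,0,-0.1,0.2,0,0,0,0,0,-0.1,0.2,0,0,0,0,0,-0.1,0.2,0,0,0,0,0,-0.1,0.2,0,0,0,0,0,-0.1,-3,0,0,0,0,0,-0.1,-6.5,0,0,0,0,0,-0.1,-10,0,0,0,0,0,-0.1,-12,0,0,0,0]'

```text
time: 5.18
eef_pos: [0.643, -0.1199, 0.1737]
tcp_rot: [0.707, 0.707, 0.001, 0.003]
contact_force: [0.9, -0.1, 0.5]
opening: 1.003
finger_force: 0.0
```

Request:
arm_command --series '[-2.5,-2.8,0,0,0,0,0.3,-5,-5.6,0,0,0,0,0.3,-7.5,-8.4,0,0,0,0,0.3,-10,-11.2,0,0,0,0,0.3,-12.5,-14,0,0,0,0,0.3,-15,-16.8,0,0,0,0,0.3,-16.6,-18.6,0,0,0,0,0.3,-16.8,-18.7,0,0,0,0,0.3,-16.8,-18.7,0,0,0,0,0.3,-16.8,-18.7,0,0,0,0,0.3]'

```text
time: 6.02
eef_pos: [0.4545, -0.2871, 0.169]
tcp_rot: [0.708, 0.707, 0.0, 0.0]
contact_force: [0.1, -0.3, -0.6]
opening: 0.703
finger_force: 0.0
```

```bash
python3 -c "
from h import *
delta(.455,-.287,.033)
wlook('w3',[(*v,0) for v in POTS.values()]+[(.6415,-.121,.014)],PADS)"
```

```text
6.02 [ 0.4545 -0.2871  0.169 ] d cm [1.00e-02 4.00e-02 1.36e+01] turn [ 0.04  0.   -0.06] q [-0.75  0.04  1.97  0.    1.13 -0.75] open 0.703 0.0
```

View pics/w3.png

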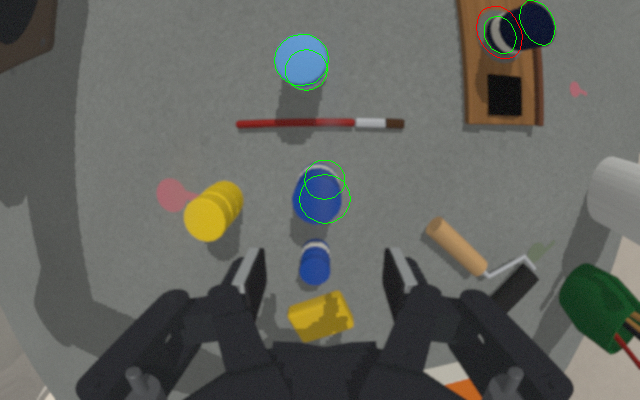

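Navy stands on its pad next to the black tile. Mid's lid is at (317,195), about 5 mm −x and 4 mm +y of my estimate. The yellow pot at (213,210) and the small blue pot at (315,265) leave room for half-open fingers.

Request:
arm_command --series '[0.4,-0.5,4,0,0,0,0.3,0.4,-0.5,8,0,0,0,0.3,0.4,-0.5,11.5,0,0,0,0.3,0.4,-0.5,13.7,0,0,0,0.3,0.4,-0.5,13.7,0,0,0,0.3,0.4,-0.5,13.7,0,0,0,1,0.4,-0.5,13.7,0,0,0,1,0.4,-0.5,13.7,0,0,0,1,0.4,-0.5,13.7,0,0,0,1,0.4,-0.5,13.7,0,0,0,1]'

```text
time: 6.9
eef_pos: [0.4499, -0.2838, 0.0332]
tcp_rot: [0.707, 0.707, 0.0, 0.001]
contact_force: [-0.1, 1.1, -2.2]
opening: 0.482
finger_force: 33.6
```

```bash
python3 -c "
from h import *
delta(.636,-.046,.17)"
```

```text
6.9 [ 0.4499 -0.2838  0.0332] d cm [ 23.76  18.62 -13.68] turn [ 0.12  0.11 -0.03] q [-0.75  0.23  2.05  0.    0.86 -0.75] open 0.482 33.6
```

Request:
arm_command --series '[0,0,-4,0,0,0,1,0,0,-8,0,0,0,1,0,0,-12,0,0,0,1,2,1.5,-13.7,0,0,0,1,5,3.9,-13.7,0,0,0,1,8,6.3,-13.7,0,0,0,1,11,8.6,-13.7,0,0,0,1,14,11,-13.7,0,0,0,1,17,13.3,-13.7,0,0,0,1,20,15.7,-13.7,0,0,0,1]'

```text
time: 7.73
eef_pos: [0.6071, -0.0817, 0.1695]
tcp_rot: [0.707, 0.707, 0.0, 0.001]
contact_force: [0.7, 0.1, -1.8]
opening: 0.484
finger_force: 33.8
```

Request:
arm_command --series '[2.4,1.9,0,0,0,0,1,3.8,2.9,0,0,0,0,1,3.8,2.9,0,0,0,0,1,3.8,2.9,0,0,0,0,1,3.8,2.9,0,0,0,0,1]'

```text
time: 8.15
eef_pos: [0.6348, -0.0458, 0.1688]
tcp_rot: [0.707, 0.707, -0.0, 0.0]
contact_force: [-0.9, -0.4, -1.6]
opening: 0.48
finger_force: 33.8
```

```bash
python3 -c "
from h import *
delta(.636,-.046,.0492)
s=telemetry.get_state();p=s['eef_pos'];print(s['contact_force'])
wlook('w4',[(p[0],p[1],p[2]-.0332)],PADS)"
```

```text
8.15 [ 0.6348 -0.0458  0.1688] d cm [-1.000e-02  1.300e-01  1.196e+01] turn [-0.02  0.03 -0.05] q [-0.23  0.26  1.73 -0.    1.15 -0.23] open 0.48 33.8
[-0.93757031 -0.42166289 -1.63502594]
```

View pics/w4.png

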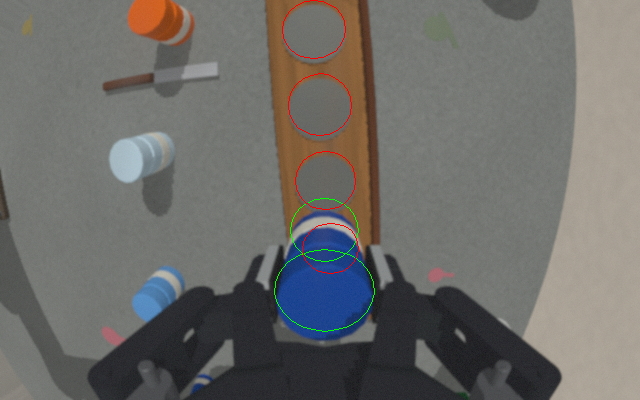

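Mid is held upright. The overlay agrees apart from the same small −y offset, so I'll lower onto pad2.

Request:
arm_command --series '[0.1,0,4,0,0,0,1,0.1,0,8,0,0,0,1,0.1,0,10.5,0,0,0,1,0.1,0,11.5,0,0,0,1,0.1,0,12,0,0,0,1,0.1,0,12.1,0,0,0,1,0.1,0,12.1,0,0,0,1]'

```text
time: 8.78
eef_pos: [0.6368, -0.0452, 0.0498]
tcp_rot: [0.708, 0.707, 0.001, 0.002]
contact_force: [-0.4, 0.5, -1.3]
opening: 0.482
finger_force: 33.9
```

```bash
python3 -c "
from h import *
delta(.437,-.174,.17); print(telemetry.get_state()['contact_force'])"
```

```text
8.78 [ 0.6368 -0.0452  0.0498] d cm [-12.92 -19.91 -12.09] turn [ 0.23  0.05 -0.08] q [-0.23  0.41  1.78  0.    0.95 -0.23] open 0.482 33.9
[-0.35205059  0.54128065 -1.29218153]
```

Request:
arm_command --series '[0,0,0.25,0,0,0,1,0,0,0.25,0,0,0,1,0,0,0.25,0,0,0,0,0,0,0.25,0,0,0,0,0,0,0.25,0,0,0,0,0,0,0.25,0,0,0,0,0,0,-3,0,0,0,0,0,0,-6.5,0,0,0,0,0,0,-10,0,0,0,0,0,0,-12,0,0,0,0]'

```text
time: 9.62
eef_pos: [0.6371, -0.0446, 0.1727]
tcp_rot: [0.707, 0.707, 0.002, 0.003]
contact_force: [0.3, -0.2, 1.2]
opening: 0.999
finger_force: 0.0
```

Request:
arm_command --series '[-2,-3,0,0,0,0,0.2,-4,-6.2,0,0,0,0,0.2,-6,-9.4,0,0,0,0,0.2,-8,-12.6,0,0,0,0,0.2,-10.2,-15.8,0,0,0,0,0.2,-12.3,-19,0,0,0,0,0.2,-12.9,-19.9,0,0,0,0,0.2,-12.9,-19.9,0,0,0,0,0.2,-12.9,-19.9,0,0,0,0,0.2]'

```text
time: 10.37
eef_pos: [0.4365, -0.1735, 0.1683]
tcp_rot: [0.708, 0.706, 0.0, 0.001]
contact_force: [0.2, 0.3, 0.4]
opening: 0.798
finger_force: 0.0
```

```bash
python3 -c "
from h import *
delta(.437,-.174,.033)
wlook('w5',[(*v,0) for k,v in POTS.items() if k in('sky','pale','orange')]+[(.6415,-.121,.014),(.636,-.0465,.014)],PADS)"
```

```text
10.37 [ 0.4365 -0.1735  0.1683] d cm [-0.05  0.03 13.53] turn [ 0.1   0.02 -0.13] q [-0.6  -0.11  2.13  0.    1.13 -0.59] open 0.798 0.0
```

View pics/w5.png

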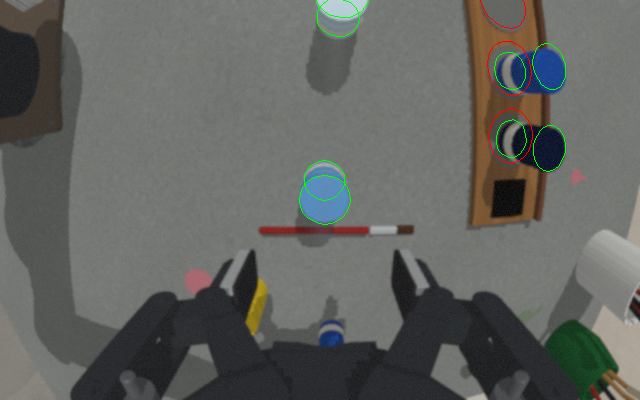

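Sky matches its overlay at (325,198). Navy and mid stand on their pads. I'll grasp sky.

Request:
arm_command --series '[0,0,4,0,0,0,0.2,0,0,8,0,0,0,0.2,0,0,11.5,0,0,0,0.2,0,0,13.5,0,0,0,0.2,0,0,13.5,0,0,0,0.2,0,0,13.5,0,0,0,1,0,0,13.5,0,0,0,1,0,0,13.5,0,0,0,1,0,0,13.5,0,0,0,1,0,0,13.5,0,0,0,1]'

```text
time: 11.25
eef_pos: [0.4377, -0.1739, 0.0346]
tcp_rot: [0.707, 0.707, 0.001, 0.002]
contact_force: [1.1, -0.1, 2.9]
opening: 0.48
finger_force: 30.8
```

```bash
python3 -c "
from h import *
delta(.6306,.030,.17)"
```

```text
11.25 [ 0.4377 -0.1739  0.0346] d cm [ 20.37  19.33 -13.51] turn [ 0.22  0.11 -0.04] q [-0.59  0.1   2.2   0.    0.84 -0.59] open 0.48 30.8
```

Request:
arm_command --series '[0,0,-4,0,0,0,1,0,0,-8,0,0,0,1,0,0,-12,0,0,0,1,2,1.9,-13.5,0,0,0,1,4.7,4.5,-13.5,0,0,0,1,7.4,7.1,-13.5,0,0,0,1,10.1,9.7,-13.5,0,0,0,1,12.8,12.3,-13.5,0,0,0,1,15.5,14.8,-13.5,0,0,0,1,18,17.2,-13.5,0,0,0,1]'

```text
time: 12.08
eef_pos: [0.6092, 0.0085, 0.1681]
tcp_rot: [0.707, 0.707, 0.0, 0.0]
contact_force: [0.1, -0.4, -0.9]
opening: 0.482
finger_force: 31.5
```

Request:
arm_command --series '[1.8,1.6,0,0,0,0,1,2.4,2.1,0,0,0,0,1,2.4,2.1,0,0,0,0,1,2.4,2.1,0,0,0,0,1,2.4,2.1,0,0,0,0,1]'

```text
time: 12.5
eef_pos: [0.6283, 0.0297, 0.1675]
tcp_rot: [0.708, 0.707, -0.001, -0.0]
contact_force: [0.2, -0.0, -1.5]
opening: 0.485
finger_force: 31.5
```

```bash
python3 -c "
from h import *
delta(.6306,.030,.0496)
s=telemetry.get_state();print(s['contact_force'])"
```

```text
12.5 [0.6283 0.0297 0.1675] d cm [ 0.04  0.24 11.79] turn [-0.06  0.02 -0.1 ] q [-0.11  0.24  1.75 -0.    1.15 -0.11] open 0.485 31.5
[ 0.1879239  -0.01662633 -1.47441068]
```

Request:
arm_command --series '[0,0.1,4,0,0,0,1,0,0.1,8,0,0,0,1,0,0.1,10.5,0,0,0,1,0,0.1,11.5,0,0,0,1,0,0.1,11.8,0,0,0,1,0,0.1,12,0,0,0,1,0,0.1,12.1,0,0,0,1,0,0.1,12.1,0,0,0,1]'

```text
time: 13.17
eef_pos: [0.6311, 0.03, 0.0485]
tcp_rot: [0.707, 0.707, 0.0, 0.001]
contact_force: [-1.6, -0.7, 2.2]
opening: 0.485
finger_force: 31.8
```

```bash
python3 -c "
from h import *
delta(.451,-.005,.17); print(telemetry.get_state()['contact_force'])"
```

```text
13.17 [0.6311 0.03   0.0485] d cm [ -3.52 -17.98 -12.18] turn [ 0.11  0.04 -0.06] q [-0.11  0.4   1.8  -0.    0.94 -0.11] open 0.485 31.8
[-1.60339652 -0.74299446  2.21632616]
```

Sky touches the pad. I'll release it and go to pale.

Request:
arm_command --series '[0,0,0,0,0,0,0,0,0,0,0,0,0,0,0,0,0,0,0,0,0,0,0,0,0,0,0,0,0,0,-3,0,0,0,0,0,0,-6.5,0,0,0,0,0,0,-10,0,0,0,0,0,0,-12.2,0,0,0,0,-0.4,-2.5,-12.2,0,0,0,0.2,-1,-6,-12.2,0,0,0,0.2]'

```text
time: 14.0
eef_pos: [0.5732, 0.0205, 0.1722]
tcp_rot: [0.707, 0.707, 0.003, 0.003]
contact_force: [-0.6, -0.3, -0.1]
opening: 0.799
finger_force: 0.0
```

Request:
arm_command --series '[-0.7,-3.7,0,0,0,0,0.2,-1.4,-7.4,0,0,0,0,0.2,-2.1,-10.5,0,0,0,0,0.2,-2.5,-11.9,0,0,0,0,0.2,-2.5,-11.9,0,0,0,0,0.2,-2.5,-11.9,0,0,0,0,0.2]'

```text
time: 14.5
eef_pos: [0.4515, -0.0042, 0.1692]
tcp_rot: [0.708, 0.707, 0.001, 0.001]
contact_force: [-0.2, -0.3, 0.3]
opening: 0.8
finger_force: 0.0
```

```bash
python3 -c "
from h import *
delta(.451,-.005,.033)
wlook('w6',[(*v,0) for k,v in POTS.items() if k in('pale','orange')]+[(.6306,.028,.014),(.6415,-.121,.014),(.636,-.0465,.014)],PADS)"
```

```text
14.5 [ 0.4515 -0.0042  0.1692] d cm [-0.07 -0.08 13.62] turn [ 0.12  0.01 -0.08] q [-0.23 -0.16  2.17  0.    1.14 -0.23] open 0.8 0.0
```

View pics/w6.png

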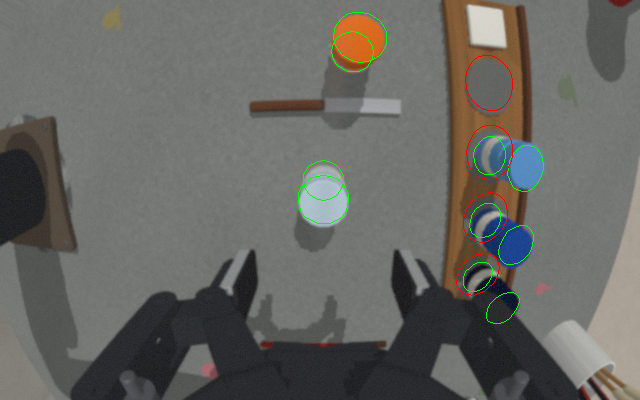

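Pale matches at (323,198), sky stands on pad3, and orange is undisturbed. Now I'll grasp pale.

Request:
arm_command --series '[-0.1,0,4,0,0,0,0.2,-0.1,0,8,0,0,0,0.2,-0.1,0,11.5,0,0,0,0.2,-0.1,0,13.6,0,0,0,0.2,-0.1,0,13.6,0,0,0,0.2,-0.1,0,13.6,0,0,0,1,-0.1,0,13.6,0,0,0,1,-0.1,0,13.6,0,0,0,1,-0.1,0,13.6,0,0,0,1,-0.1,0,13.6,0,0,0,1]'

```text
time: 15.38
eef_pos: [0.4531, -0.0055, 0.0346]
tcp_rot: [0.707, 0.707, 0.001, 0.002]
contact_force: [1.5, 0.1, 2.9]
opening: 0.485
finger_force: 30.6
```

```bash
python3 -c "
from h import *
delta(.625,.105,.17)"
```

```text
15.38 [ 0.4531 -0.0055  0.0346] d cm [ 11.05  17.24 -13.47] turn [ 0.26  0.06 -0.04] q [-0.24  0.07  2.24  0.    0.83 -0.24] open 0.485 30.6
```

Request:
arm_command --series '[0,0,-4,0,0,0,1,0,0,-8,0,0,0,1,0,0,-12,0,0,0,1,1.5,2.3,-13.5,0,0,0,1,3.5,5.5,-13.5,0,0,0,1,5.5,8.6,-13.5,0,0,0,1,7.5,11.7,-13.5,0,0,0,1,9.5,14.8,-13.5,0,0,0,1,10.7,16.7,-13.5,0,0,0,1,11,17.2,-13.5,0,0,0,1]'

```text
time: 16.22
eef_pos: [0.6257, 0.1066, 0.1682]
tcp_rot: [0.707, 0.708, 0.001, 0.001]
contact_force: [0.4, -1.1, -1.5]
opening: 0.479
finger_force: 31.4
```

Request:
arm_command --series '[0,0,0,0,0,0,1,0,0,0,0,0,0,1,0,0,0,0,0,0,1]'

```text
time: 16.47
eef_pos: [0.6221, 0.104, 0.1675]
tcp_rot: [0.708, 0.707, -0.001, -0.0]
contact_force: [0.1, -0.4, -1.8]
opening: 0.482
finger_force: 31.4
```

```bash
python3 -c "
from h import *
delta(.625,.105,.0496)"
```

```text
16.47 [0.6221 0.104  0.1675] d cm [ 0.1   0.31 11.79] turn [-0.08  0.02 -0.07] q [ 0.01  0.25  1.74 -0.    1.15  0.01] open 0.482 31.4
```

Request:
arm_command --series '[0,0.1,4,0,0,0,1,0,0.1,8,0,0,0,1,0,0.1,10.5,0,0,0,1,0,0.1,11.5,0,0,0,1,0,0.1,11.8,0,0,0,1,0,0.1,12,0,0,0,1,0,0.1,12.1,0,0,0,1,0,0.1,12.1,0,0,0,1]'

```text
time: 17.13
eef_pos: [0.6251, 0.1044, 0.0482]
tcp_rot: [0.707, 0.707, 0.001, 0.001]
contact_force: [0.2, -0.3, -1.0]
opening: 0.482
finger_force: 31.8
```

Request:
arm_command --series '[0,0,0,0,0,0,0,0,0,0,0,0,0,0,0,0,0,0,0,0,0,0,0,0,0,0,0,0,0,0,-3,0,0,0,0,0,0,-6.5,0,0,0,0,0,0,-10,0,0,0,0,0,0,-12.2,0,0,0,0,0,-2.5,-14,0,0,0,0,0,-6,-16,0,0,0,0]'

```text
time: 17.97
eef_pos: [0.5656, 0.1044, 0.2085]
tcp_rot: [0.708, 0.707, 0.001, 0.001]
contact_force: [-1.0, -0.3, -0.1]
opening: 1.0
finger_force: 0.0
```

Request:
arm_command --series '[0,-4,0,0,0,0,0,0,-8,-1,0,0,0,0,0,-12,-2,0,0,0,0,0,-13,-3,0,0,0,0,0,-13,-3,0,0,0,0,0,-13,-3,0,0,0,0]'

```text
time: 18.47
eef_pos: [0.4349, 0.1049, 0.2379]
tcp_rot: [0.707, 0.707, 0.001, 0.001]
contact_force: [0.8, -0.4, -0.1]
opening: 1.004
finger_force: 0.0
```

Run:
```python
from h import *
rs=[load("scene"),load("side")]; ims=[]
for r,(y0,y1,x0,x1) in zip(rs,[(190,290,200,420),(130,290,200,320)]):
    k=4 if len(ims)==0 else 3
    im=cv2.resize(r["color"][y0:y1,x0:x1],None,fx=k,fy=k,interpolation=3)
    f=lambda P:((proj(r,P)-[x0,y0]+.5)*k).astype(int)
    for c in PADS:
        cv2.polylines(im,[f(circ(*c,.014,.03))],1,(0,0,255)); cv2.polylines(im,[cv2.convexHull(f(cyl(*c,.014)))],1,(0,255,0))
    ims.append(im)
cv2.imwrite("pics/f1.png",ims[0][:, :800]); cv2.imwrite("pics/f2.png",ims[1])
print(telemetry.get_state()["eef_pos"])
```

```text
[0.43520875 0.10475178 0.23674178]
```

View pics/f1.png

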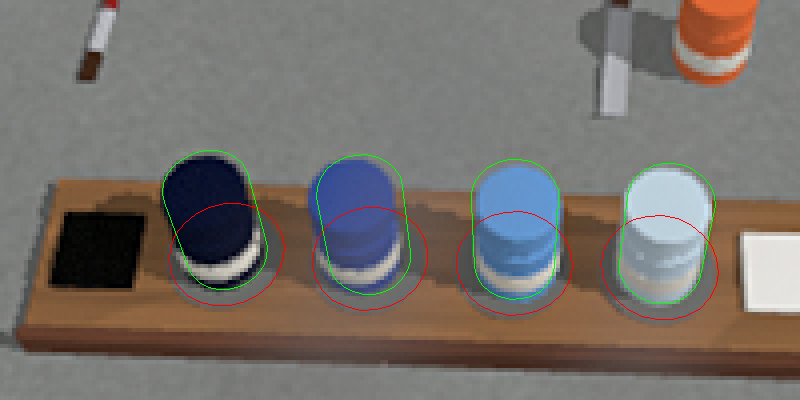

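View pics/f2.png

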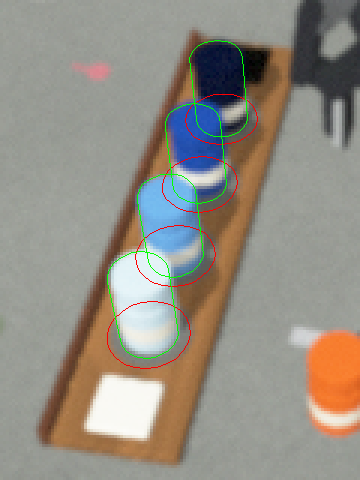

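The final views show all four pots upright and close to the centre of their pads. Navy is by the black tile at (215,220), followed by mid, sky and pale by the white tile, and orange is untouched. The gripper is clear.

```bash
python3 -c "
from plant import ctrl
print(ctrl.sign_off())"
```

```text
the job is handed in; nothing more can be done
None
```

The four blue pots stand upright on the pads, running pale, sky, mid, navy from the white tile to the black. The orange pot was not touched. The job was handed in at about 18.6 s, and no verdict was shown.

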